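# Support sleeve seated, offset lever held level over it

## Task

First stand the support sleeve with the rectangular foot in the rectangular pocket of the press fixture, foot flat and fully home, and let go of it; do not drop it. Then pick up the offset lever from above by its balance point on the bar, and hold it still and level above the fixture, hub centred over the sleeve and eye over the rest post, with about 4 cm of clear air between the hub and the rim of the sleeve. Finish while still holding the lever there, and leave the other things on the bench where they are.

Things in the scene. Friction and masses are not known exactly. Their poses are not given: they have to be found in the camera images.
- fixture: aluminium press fixture, fixed to the bench: block 116 (x) x 100 (y) x 22 mm high with a rectangular pocket in its top; a rail 40 mm wide, 12 mm high runs from it towards +x to a square rest post (26 x 26 mm, top 56 mm above the bench), 160 mm from the pocket's centre. Origin on the bench under the pocket's centre, x towards the post, z up
- pocket_floor (a point): centre of the pocket's floor, 10 mm above the bench; axes as the fixture's. The pocket is 76 mm along x, 58 mm along y, 12 mm deep, with sharp edges. The sleeve goes in either way round with 2 mm play on each side; seated, its foot is flush with the block's top and its rim 56 mm above the bench
- post_top (a point): centre of the rest post's top face, 160 mm from the pocket's centre along the fixture's x, 56 mm above the bench
- sleeve: dark steel support sleeve, 0.2 to 0.4 kg: rectangular foot 72 (x) x 54 (y) x 12 mm thick, a round tube on its centre, 42 mm outside, 30 mm inside diameter, its rim 46 mm above the foot's underside. Origin at the centre of the foot's underside, x along the foot's long side, z up. Starts upright on the bench to the left or right of the fixture, the lever on the other side
- lever: steel offset lever, 0.4 to 0.75 kg, 199 mm long, lying on hub and eye: heavy round hub (52 mm diameter, 36 mm high) at its -x end, straight bar 18 mm wide, 14 to 32 mm above the underside, small eye (26 mm diameter, 34 mm high) at its +x end, 160 mm from the hub axis. Origin at underside height below the balance point; x from hub to eye, z up. Eye starts pointing away from the robot
- balance (a point): the lever's balance point (centre of mass along the bar), mid-section of the bar, 23 mm above the lever's underside, 55 mm from the hub axis and 105 mm from the eye axis; x along the bar towards the eye; bar 18 mm wide, free on both sides
- hub_under (a point): centre of the hub's underside on the lever
- eye_under (a point): centre of the eye's underside on the lever
- round_sleeve: bystander: a like sleeve with a round foot (72 mm diameter, 46 mm high) that does not fit the pocket; origin under its centre
- disc: bystander: stepped steel disc 80 mm diameter, 20 mm high; origin under its centre
- bearing: bystander: steel ring 62 mm diameter, 16 mm high, between robot and left side; origin under its centre
- bolt: bystander: forcing screw 141 mm long, 19 mm high, lying between robot and right side; origin on the bench near its middle
- wrench: bystander: wrench lying on the right, beside the blue case; origin under it
- grease_tin: bystander: yellow tin 72 mm diameter, 70 mm high on the left; origin under its centre
Mind the look-alikes: they are no part of the job. Leave any blue or purple look-alike of the sleeve alone.

How it is judged (in metres and radians):
On the way, in this order (a step that is already met when the one before it is completed fails the run):
1. the support sleeve stands fully home in the pocket, flat and square, let go (z of sleeve in the frame of pocket_floor below 0.002 m and horizontal distance between sleeve and pocket_floor below 0.004 m and angle between the x axis of sleeve and the x axis of fixture, either way round below 0.07 rad and angle between sleeve's own z axis and vertical below 0.03 rad and linear speed of sleeve below 0.02 m/s and contact force between the fingers and sleeve below 0.1 N), for 0.2 s.
2. the lever is off the bench, gripped within 18 mm of its balance point (height (world z) of lever above 0.02 m and horizontal distance between the grasp point and balance below 0.018 m and contact force between the fingers and lever above 1 N), for 0.2 s.
At the end, for the whole second after the job is handed in: Sleeve in the pocket: 2 mm of its floor, centred 4 mm, square 0.07, upright 0.03 rad, let go. Lever still, carried by the fingers alone, gripped within 18 mm of balance, level 0.07 rad, hub underside 20-70 mm above the sleeve's rim, hub within 12 mm of its axis, eye within 18 mm of the post's (all of step 1 and z of hub_under in the frame of fixture between 0.076 and 0.126 m and horizontal distance between hub_under and sleeve below 0.012 m and horizontal distance between eye_under and post_top below 0.018 m and angle between lever's own z axis and vertical below 0.07 rad and horizontal distance between the grasp point and balance below 0.018 m and contact force between the fingers and lever above 1 N and contact force between lever and fixture below 0.1 N and contact force between lever and sleeve below 0.1 N and linear speed of lever below 0.02 m/s and angular speed of lever below 0.1 rad/s); the arm keeps its last pose, push and grip.
It fails at once if the sleeve is dropped (moves faster than 0.45 m/s with no finger on it) (linear speed of sleeve above 0.45 m/s and contact force between the fingers and sleeve below 0.05 N).
It fails at once if a bystander is moved more than 30 mm (distance of any of round_sleeve, disc, bearing, bolt, wrench, grease_tin from where it was at the start of the episode above 0.03 m).
It also fails if it takes over 61 s, if anything falls off the work surface, if the arm or the gripper's body presses on something with over 40 N, if the wrist force passes 120 N, or if a joint passes its speed limit or range.

## Robot

A 6-joint arm with a two-finger parallel gripper is mounted at the origin on the work surface. World frame = base frame: x ahead of the robot, y to its left, z up, the work surface at z = 0. Lengths are in m, angles in degrees, forces in N, time in s.
With the tool pointing down it reaches from about 0.3 to 0.75 m from the base axis. Payload 8.5 kg.
Tool frame: the origin (TCP) lies at the very end of the fingers, on their centre line; the grasp point (between the pads) lies 19 mm behind it (grip_depth is the distance from the TCP to the grasp point, in m); z points along the fingers, y is the direction in which the jaws open and shut (so a half turn about z gives the same grasp; the last joint's range is limited). The gripper opens to 85 mm and grips with 20 to 120 N. Pads are 22 mm wide; open, the fingers measure 114 mm over their backs; the gripper's body (76 mm by 85 mm) begins 54 mm behind the grasp point. The pads swing forward as they close: fully open they stand 13 mm farther back than shut.
Start: joints at [64.326, 21.807, 74.336, -0, 83.858, -12.336], TCP at [0.127, 0.535, 0.231] pointing down, gripper open.
Joint ranges: [-178.18, 178.18], [-50.72, 133.34], [12.68, 142.11], [-81.47, 261.47], [9.98, 163.14], [-165.26, 165.26]. Speed limits (degrees/s): [136.94, 136.94, 180, 180, 180, 180].

## Interface

Orientations are given as a 3x3 rotation matrix whose columns are the frame's x, y, z axes.
In Python, from rig import observe, get_image, close_job, silhouettes, grip_depth gives the robot as it stands. The module is installed in compiled form; this text tells all that it offers.
- The arm moves only by the shell command python3 -m crank 'ROWS' [FORCE]. ROWS is a JSON object of lists of equal length, an entry for each row: "slide": the shift along the tool's x, y, z in m, a list of three; "roll": the turn about the tool's z in rad; "grip": the finger opening in m, from 0 to 0.0854. A call has exactly 8 rows; each row is the pose to reach, as a shift and turn from the pose commanded when the call began, along the tool's axes at that moment; what a row does not reach only later rows make up. A row lasts 1/10 s, in which the tool goes at most 50 mm and 8.59 degrees, less where a joint would pass 70% of its speed; a pose out of reach is approached as far as the arm can. A call with a gripper value outside its range is refused whole. The fingers move at their own pace and stop on an object; FORCE is the grip in N (left out, the last holds). Time passes only in rows, so rows that repeat a pose let the fingers close, or fill a call up. It gives the time, the measured TCP pose, the force and the opening at its end, in the units of the state.
- observe(): the state, without advancing time (a new reading comes with each control period).
- get_image(name): name is "scene" or "top"; returns a dict with "frame" (400x640x3 uint8, red, green, blue), "fx", "fy", "cx", "cy" (pixels), "xyz" and "rotation" of the camera in the world. Camera axes: x right, y down, z forward; pixel columns grow to the right and rows downward; lengths in m; the calibration is good to about 2 mm. A picture is of the moment at which its call begins. There is no depth.
- close_job(): hands the job in, once; it reports no verdict.
Trained networks look in a picture, given as the dict that the camera call returned (one of the last four; its "shot" number tells which), for a name from the list of things; names that differ only in an ending like _2 or _b are one class to them, and where a whole thing is asked for, a point or a joint stands for the part that bears it (a point fixed in the world has none). Each returns a list of dicts, best first, with "confidence" (0 to 1); they miss things now and then, are a little off and sometimes report something else, mostly with a low value. They report only what shows in the picture. A call takes as long as a camera call. They do not tell look-alikes from the thing itself.
- silhouettes(target, picture): "pixels" (400x640 bool, what is visible of it) and "box" ([centre column, centre row, width, height] in pixels, round what is visible of it).
The state is a dict: "time_s": time; "q": joint angles; "qvel": joint speeds; "joint_efforts": joint torques, N m; "position": TCP position; "tool_rot": TCP orientation; "ft_force": force on the tool from outside, world axes, zero at the start; "wrist_torque": the same for the moment, N m; "grip_width": finger opening in m.
Only numpy, scipy, OpenCV 4.12 (cv2) and the standard library are available. Lean on these libraries where they do the work, as an engineer would, in place of code of your own. Each camera call takes 0.05 s, during which the arm holds its last target.

## Working session

There is one attempt and no reset: what is moved stays moved. The work goes in short steps, Python scripts to look and compute and a shell command to move; the robot and the scene stay as the last step left them, time stands still between calls to the robot, and variables do not carry over. Pictures are saved under pics/ and viewed, and the job is handed in when it is done.

```bash
mkdir -p pics; ls; python3 - <<'E'
from rig import observe,get_image,grip_depth
import cv2,numpy as np
np.set_printoptions(precision=4,suppress=True)
o=observe()
for k in o: print(k,np.array(o[k]))
print(grip_depth)
for n in ("scene","top"):
    p=get_image(n); print(n,p["fx"],p["fy"],p["cx"],p["cy"],p["xyz"],np.array(p["rotation"]),p["shot"])
    cv2.imwrite(f"pics/{n}0.png",p["frame"][:,:,::-1])
E
```

```text
pics
time_s 0.0
q [ 64.3247  21.8424  74.386   -0.0017  83.8598 -12.3369]
qvel [ 0.0463  0.0772 -0.0692  0.0413 -0.0085 -0.0553]
joint_efforts [  0.0008 -44.8457 -23.1278  -0.0002   0.0047   0.    ]
position [0.1268 0.5349 0.2307]
tool_rot [[-0.973   0.2307 -0.0006]
 [ 0.2307  0.973  -0.0014]
 [ 0.0003 -0.0015 -1.    ]]
ft_force [-0.2948  0.2225 -0.6145]
wrist_torque [-0.0053 -0.0047 -0.0045]
grip_width 0.08549001433577649
0.0187
scene 374.2119413620944 374.2119413620944 317.9221075956201 202.8172312776443 [1.2054 0.2011 1.0185] [[-0.2507  0.7867 -0.5642]
 [ 0.968   0.1985 -0.1532]
 [-0.0085 -0.5845 -0.8113]] 1
top 441.4824762260886 441.4824762260886 318.39946855354964 195.33544146479505 [0.4744 0.0184 1.1732] [[-0.0279 -0.9983  0.0503]
 [-0.9996  0.0276 -0.0059]
 [ 0.0045 -0.0505 -0.9987]] 2
```

View pics/scene0.png

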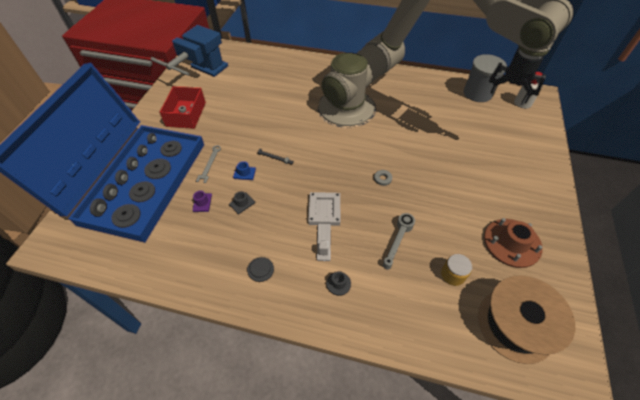

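View pics/top0.png

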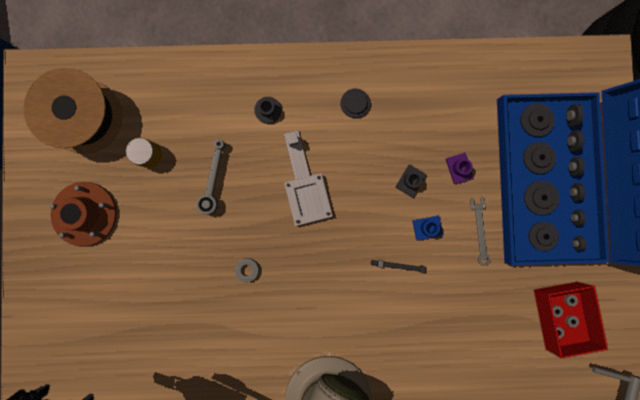

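The dark sleeve with a square-cornered foot is at top (411,181). Its look-alikes are the blue sleeve (428,228), the purple sleeve (460,168) and the round sleeve (267,109). I choose the dark one and will check it in a crop.

```bash
cat > h.py <<'E'
import numpy as np, cv2
from rig import observe,get_image,silhouettes,grip_depth
from scipy.optimize import minimize
np.set_printoptions(precision=4,suppress=True)
def box(cx,cy,sx,sy,z0,z1):
    return np.array([[cx+a*sx/2,cy+b*sy/2,z] for a in(-1,1) for b in(-1,1) for z in(z0,z1)])
def cyl(cx,cy,d,z0,z1):
    t=np.linspace(0,2*np.pi,33)[:-1]
    return np.array([[cx+d/2*np.cos(u),cy+d/2*np.sin(u),z] for u in t for z in(z0,z1)])
M={"fixture":[box(0,0,.116,.100,0,.022),box(.11,0,.126,.040,0,.012),box(.16,0,.026,.026,0,.056)],
"sleeve":[box(0,0,.072,.054,0,.012),cyl(0,0,.042,.012,.046)],
"lever":[cyl(-.055,0,.052,0,.036),cyl(.105,0,.026,0,.034),box(.025,0,.14,.018,.014,.032)]}
def proj(p,P):
    R=np.array(p["rotation"]);c=(np.asarray(P)-np.array(p["xyz"]))@R
    return np.c_[p["fx"]*c[:,0]/c[:,2]+p["cx"],p["fy"]*c[:,1]/c[:,2]+p["cy"]]
def ray(p,uv,z):
    R=np.array(p["rotation"]);d=R@np.array([(uv[0]-p["cx"])/p["fx"],(uv[1]-p["cy"])/p["fy"],1]);c=np.array(p["xyz"])
    return c+d*(z-c[2])/d[2]
def render(name,p,x,y,yaw,z=0,K=4):
    m=np.zeros((400*K,640*K),np.uint8);c,s=np.cos(yaw),np.sin(yaw)
    for B in M[name]:
        W=np.c_[x+c*B[:,0]-s*B[:,1],y+s*B[:,0]+c*B[:,1],B[:,2]+z]
        uv=(proj(p,W)+.5)*K-.5
        h=cv2.convexHull(np.round(uv*16).astype(np.int32).reshape(-1,1,2))
        cv2.fillConvexPoly(m,h,255,cv2.LINE_8,4)
    return cv2.resize(m,(640,400),interpolation=cv2.INTER_AREA)/255.
def fit(name,views,x0,z=0):
    # views: list of (picture, mask)
    def f(v):
        return sum(np.abs(render(name,p,v[0],v[1],v[2]*10,z)-m).sum()/m.sum() for p,m in views)
    best=None
    for dy in (0,.25,-.25,.6,-.6):
        s0=np.array([x0[0],x0[1],(x0[2]+dy)/10])
        sim=np.vstack([s0,s0+[.01,0,0],s0+[0,.01,0],s0+[0,0,.02]])
        r=minimize(f,s0,method="Nelder-Mead",options=dict(initial_simplex=sim,xatol=5e-5,fatol=1e-4,maxiter=200))
        if best is None or r.fun<best.fun: best=r
    return best.x*[1,1,10],best.fun/len(views)
def sil(n,p):
    return silhouettes(n,p)
E
python3 - <<'E'
from h import *
pt=get_image("top");ps=get_image("scene")
for n,z in(("fixture",0),("sleeve",.02),("lever",.02)):
    for nm,p in(("top",pt),("scene",ps)):
        for s in sil(n,p):
            b=s["box"];print(n,nm,round(s["confidence"],2),np.array(b),s["pixels"].sum(),ray(p,b[:2],z))
im=pt["frame"][100:260,180:500,::-1]
cv2.imwrite("pics/crop_top.png",cv2.resize(im,None,fx=2.5,fy=2.5,interpolation=cv2.INTER_CUBIC))
im=ps["frame"][145:225,180:300,::-1]
cv2.imwrite("pics/crop_scene.png",cv2.resize(im,None,fx=6,fy=6,interpolation=cv2.INTER_CUBIC))
E
```

```text
fixture top 0.84 [308.3 178.2  45.   92.3] 2340 [0.58  0.037 0.   ]
fixture top 0.53 [210.4 177.4  28.4  78.1] 818 [0.5893 0.2976 0.    ]
fixture scene 0.75 [324.  225.6  35.   68.6] 1518 [0.5798 0.0503 0.    ]
sleeve top 0.78 [429.2 228.1  35.1  20.8] 535 [ 0.4389 -0.275   0.02  ]
sleeve top 0.69 [458.1 167.1  26.1  29.9] 613 [ 0.5966 -0.3575  0.02  ]
sleeve top 0.64 [410.7 180.   29.4  28.4] 569 [ 0.566  -0.2316  0.02  ]
sleeve scene 0.94 [241.6 203.   24.2  26.4] 389 [ 0.5734 -0.2311  0.02  ]
sleeve scene 0.86 [204.3 199.9  17.4  18.1] 359 [ 0.5918 -0.356   0.02  ]
sleeve scene 0.75 [245.8 170.9  24.6  18.8] 334 [ 0.4394 -0.2677  0.02  ]
sleeve scene 0.41 [398.5 241.3  31.4  57.2] 592 [0.5911 0.2876 0.02  ]
lever top 0.77 [209.3 178.7  25.3  80.3] 839 [0.584  0.2957 0.02  ]
lever scene 0.59 [397.2 244.6  30.5  56.8] 586 [0.6036 0.2852 0.02  ]
lever scene 0.52 [338.1 284.   24.7  24.4] 493 [0.7724 0.1394 0.02  ]
```

View pics/crop_top.png

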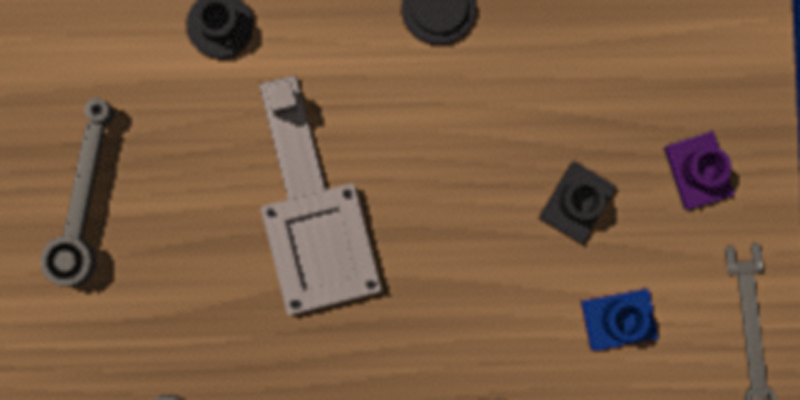

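View pics/crop_scene.png

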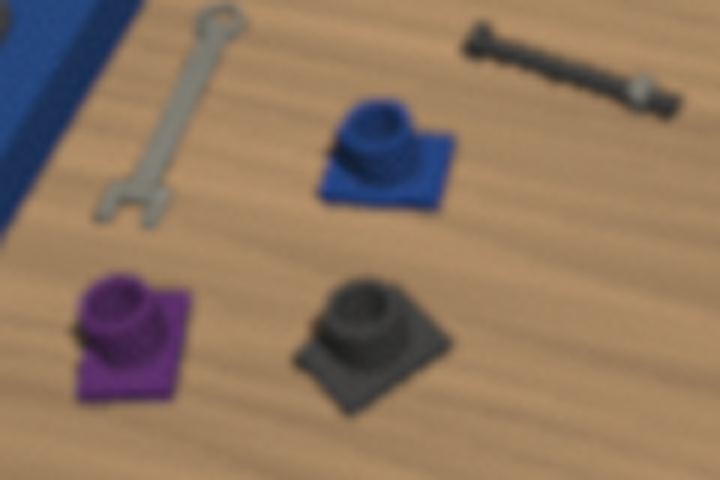

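```bash
cat > m.py <<'E'
from h import *
def pick(n,p,x,y,z=.02):
    c=proj(p,[[x,y,z]])[0]
    L=[s for s in sil(n,p) if np.hypot(*(np.array(s["box"][:2])-c))<25]
    return L[0]["pixels"].astype(float) if L else None
def measure(n,x0,z=0,show=None):
    V=[]
    for nm in("top","scene"):
        p=get_image(nm);m=pick(n,p,x0[0],x0[1],z+.02)
        if m is None: print(n,nm,"none");continue
        V.append((p,m)); print(n,nm,*fit(n,[(p,m)],x0,z))
    r=fit(n,V,x0,z);print(n,"both",*r)
    return r[0],V
E
python3 - <<'E'
from m import *
W=[]
for n,x0 in(("sleeve",(.567,-.231,.6)),("lever",(.54,.29,0)),("fixture",(.555,.03,.15))):
    if n=="fixture":
        # pick by box centre
        V=[]
        for nm in("top","scene"):
            p=get_image(nm);m=sil(n,p)[0]["pixels"].astype(float);V.append((p,m));print(n,nm,*fit(n,[(p,m)],x0))
        r=fit(n,V,x0);print(n,"both",*r)
        v=r[0]
    else: v,V=measure(n,x0)
    W.append((n,v))
out=[]
for nm,sl in(("top",(slice(100,260),slice(180,500))),("scene",(slice(140,300),slice(180,440)))):
    p=get_image(nm);K=4;im=cv2.resize(p["frame"][:,:,::-1],None,fx=K,fy=K,interpolation=cv2.INTER_CUBIC)
    for n,v in W:
        m=(cv2.resize(render(n,p,*v),None,fx=K,fy=K)>.5).astype(np.uint8)
        cs,_=cv2.findContours(m,cv2.RETR_EXTERNAL,cv2.CHAIN_APPROX_NONE);cv2.drawContours(im,cs,-1,(0,255,0),1)
    im=im[sl[0].start*K:sl[0].stop*K,sl[1].start*K:sl[1].stop*K]
    cv2.imwrite(f"pics/ov_{nm}.png",cv2.resize(im,(800,int(800*im.shape[0]/im.shape[1])),interpolation=cv2.INTER_AREA))
E
```

```text
sleeve top [ 0.5656 -0.2338 -0.5829] 0.053033248081841435
sleeve scene [ 0.5619 -0.2376 -0.5577] 0.06602160446424
sleeve both [ 0.5646 -0.2349  2.5668] 0.10372451525734598
lever top [ 0.5709  0.2904 -0.2185] 0.0635311983563357
lever scene [ 0.5662  0.2878 -0.221 ] 0.14211017740429505
lever both [ 0.5696  0.2893 -0.2219] 0.1540859861028694
fixture top [0.5237 0.0394 0.2226] 0.03949347758987605
fixture scene [0.52   0.0356 0.2157] 0.06661538669149697
fixture both [0.5229 0.0381 0.2189] 0.08126636718204125
```

View pics/ov_top.png

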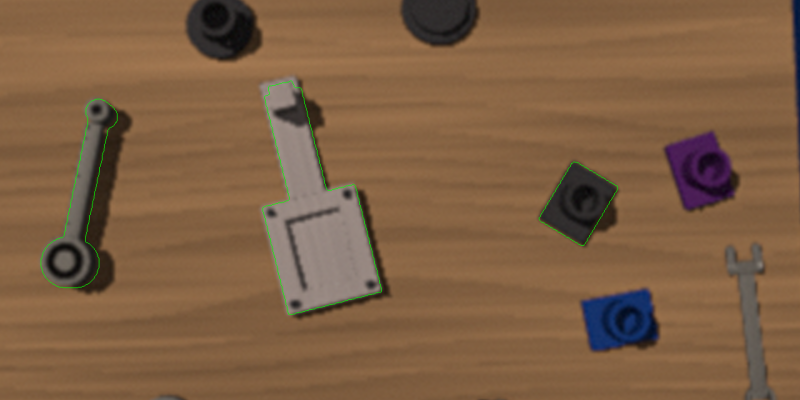

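View pics/ov_scene.png

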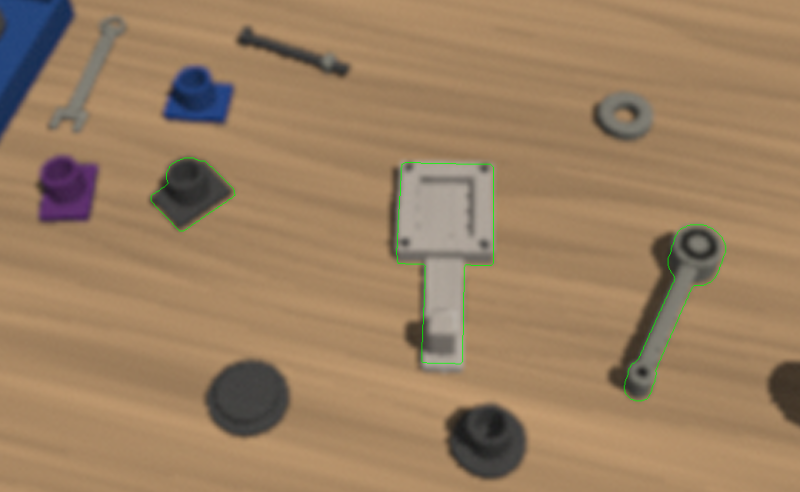

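The overlays fit. The top and scene cameras agree on the sleeve-to-fixture vector, (-0.0419, 0.2732), so they differ only by a common bias of about 4 mm. I'll grip the tube to pin that bias down. The crop confirms the dark rectangular-foot sleeve at (411,181).

```bash
cat > go.py <<'E'
import sys,numpy as np
from rig import observe
np.set_printoptions(precision=4,suppress=True)
o=observe();R=np.array(o["tool_rot"]);p=np.array(o["position"])
yaw=np.arctan2(R[1,1],R[0,1])
print("t",o["time_s"],"pos",p,"yaw",round(yaw,4),"q",np.array(o["q"]),"F",np.array(o["ft_force"]),"w",round(o["grip_width"],4))
if len(sys.argv)>1:
    t=np.array([float(a) for a in sys.argv[1:5]])
    s=R.T@(t[:3]-p);roll=-(t[3]-yaw);roll=(roll+np.pi)%(2*np.pi)-np.pi
    print("slide",s,"roll",round(roll,4),"dist",np.linalg.norm(s))
E
python3 go.py .564 -.236 .12 1.0
```

```text
t 1.2 pos [0.1269 0.5351 0.2313] yaw 1.338 q [ 64.3266  21.8058  74.3366   0.0013  83.8598 -12.3361] F [-0.2578  0.9927 -0.0139] w 0.0854
slide [-0.6032 -0.6495  0.1113] roll 0.338 dist 0.893384110892792
```

```bash
python3 -m crank '{"slide":[[-0.025,-0.027,0.0],[-0.06,-0.065,0],[-0.095,-0.1,0],[-0.13,-0.14,0],[-0.165,-0.177,0],[-0.2,-0.215,0],[-0.23,-0.248,0],[-0.265,-0.285,0]],"roll":[0.04,0.08,0.12,0.16,0.2,0.24,0.29,0.338],"grip":[0.085,0.085,0.085,0.085,0.085,0.085,0.085,0.085]}' 40; python3 go.py .564 -.236 .12 1.0
```

```text
time_s: 2.0
position: [0.3182, 0.197, 0.2316]
tool_rot: [[-0.841, 0.542, 0.001], [0.542, 0.841, 0.0], [-0.001, 0.001, -1.0]]
ft_force: [0.5, 0.4, 0.1]
grip_width: 0.0851
t 2.0 pos [0.3182 0.197  0.2316] yaw 0.9983 q [ 13.4612   3.7491  98.829    0.0037  77.3663 -43.7394] F [0.5329 0.4181 0.0654] w 0.0851
slide [-0.4411 -0.2309  0.1117] roll -0.0017 dist 0.5102628721320792
```

```bash
python3 -m crank '{"slide":[[-0.042,-0.022,0.01],[-0.084,-0.044,0.02],[-0.126,-0.066,0.03],[-0.168,-0.088,0.04],[-0.21,-0.11,0.05],[-0.252,-0.132,0.06],[-0.294,-0.154,0.07],[-0.336,-0.176,0.08]],"roll":[0,0,0,0,0,0,0,0],"grip":[0.085,0.085,0.085,0.085,0.085,0.085,0.085,0.085]}'; python3 go.py .564 -.236 .12 1.0
```

```text
time_s: 2.8
position: [0.5061, -0.1329, 0.1509]
tool_rot: [[-0.841, 0.541, 0.0], [0.541, 0.841, -0.0], [-0.0, 0.0, -1.0]]
ft_force: [1.2, 0.9, 0.4]
grip_width: 0.0848
t 2.8 pos [ 0.5061 -0.1329  0.1509] yaw 0.9995 q [-27.6891  23.4453  86.0993   0.0059  70.4418 -84.9589] F [1.1697 0.9426 0.3964] w 0.0848
slide [-0.1045 -0.0555  0.031 ] roll -0.0005 dist 0.12225080362217704
```

```bash
python3 go.py .564 -.236 .018 1.0
```

```text
t 2.8 pos [ 0.5061 -0.1329  0.1509] yaw 0.9995 q [-27.6891  23.4453  86.0993   0.0059  70.4418 -84.9589] F [1.1697 0.9426 0.3964] w 0.0848
slide [-0.1044 -0.0555  0.133 ] roll -0.0005 dist 0.1779323480366995
```

```bash
python3 -m crank '{"slide":[[-0.035,-0.019,0.01],[-0.07,-0.037,0.02],[-0.104,-0.055,0.031],[-0.104,-0.055,0.045],[-0.104,-0.055,0.07],[-0.104,-0.055,0.1],[-0.104,-0.055,0.122],[-0.104,-0.055,0.132]],"roll":[0,0,0,0,0,0,0,0],"grip":[0.085,0.085,0.085,0.085,0.085,0.085,0.085,0.085]}'; python3 go.py .564 -.236 .018 1.0
```

```text
time_s: 3.6
position: [0.5625, -0.2329, 0.0173]
tool_rot: [[-0.841, 0.54, -0.003], [0.54, 0.841, 0.002], [0.003, 0.0, -1.0]]
ft_force: [0.4, -0.1, 0.3]
grip_width: 0.0849
t 3.6 pos [ 0.5625 -0.2329  0.0173] yaw 0.9999 q [-33.6187  40.213   79.9907   0.0012  59.981  -90.9091] F [ 0.387  -0.128   0.2725] w 0.0849
slide [-0.003  -0.0018 -0.0007] roll -0.0001 dist 0.003586235017959623
```

Slightly lagging. Next I close gently on the tube to centre it, then reopen.

```bash
python3 -m crank '{"slide":[[0,0,0],[0,0,0],[0,0,0],[0,0,0],[0,0,0],[0,0,0],[0,0,0],[0,0,0]],"roll":[0,0,0,0,0,0,0,0],"grip":[0.06,0.05,0.046,0.043,0.041,0.039,0.038,0.038]}' 20; python3 go.py .564 -.236 .018 1.0;
```

```text
time_s: 4.4
position: [0.5636, -0.2336, 0.0204]
tool_rot: [[-0.842, 0.54, 0.001], [0.54, 0.842, -0.001], [-0.002, -0.0, -1.0]]
ft_force: [-1.6, 0.1, 6.8]
grip_width: 0.0416
t 4.4 pos [ 0.5636 -0.2336  0.0204] yaw 1.0001 q [-33.6127  39.9712  79.8407  -0.0064  60.0834 -90.9125] F [-1.6117  0.0777  6.7736] w 0.0416
slide [-0.0016 -0.0018  0.0024] roll 0.0001 dist 0.003464185793124715
```

```bash
python3 -m crank '{"slide":[[0,0,0],[0,0,0],[0,0,-0.005],[0,0,-0.01],[0,0,-0.01],[0,0,-0.01],[0,0,-0.01],[0,0,-0.01]],"roll":[0,0,0.05,0.2,0.35,0.5,0.65,0.8],"grip":[0.06,0.085,0.085,0.085,0.085,0.085,0.085,0.085]}' 20; python3 go.py .5636 -.2336 .022 -0.57
```

```text
time_s: 5.2
position: [0.5631, -0.2332, 0.0291]
tool_rot: [[-0.193, 0.981, -0.0], [0.981, 0.193, 0.0], [0.0, -0.0, -1.0]]
ft_force: [0.8, 0.0, -0.9]
grip_width: 0.0851
t 5.2 pos [ 0.5631 -0.2332  0.0291] yaw 0.1939 q [-33.6149  39.3012  79.4588   0.002   61.2627 -44.723 ] F [ 0.7537  0.0177 -0.9481] w 0.0851
slide [-0.0005  0.0004  0.0071] roll 0.7639 dist 0.007169804629766411
```

```bash
python3 - <<'E'
from h import *
ps=get_image("scene")
im=ps["frame"][145:235,190:310,::-1]
cv2.imwrite("pics/g1.png",cv2.resize(im,None,fx=6,fy=6,interpolation=cv2.INTER_CUBIC))
E
```

```text
(no output)
```

View pics/g1.png

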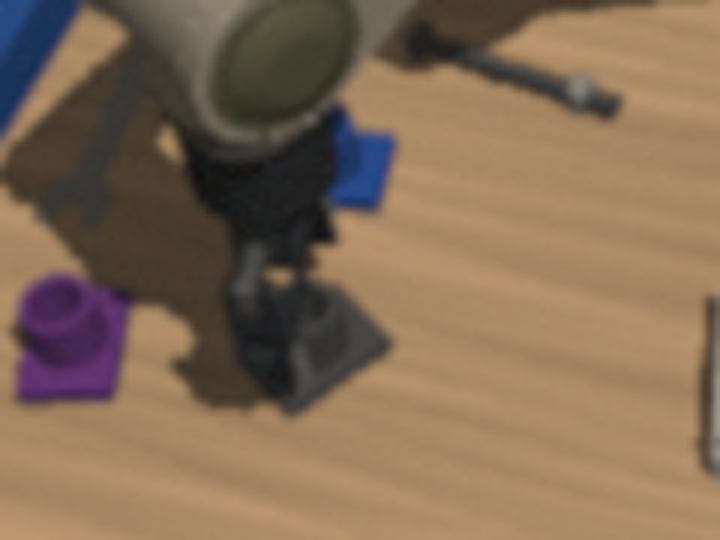

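```bash
python3 -m crank '{"slide":[[0,0,0],[0,0,0],[0,0,0],[0,0,0],[0,0,0.004],[0,0,0.008],[0,0,0.008],[0,0,0.008]],"roll":[0.15,0.3,0.45,0.6,0.75,0.764,0.764,0.764],"grip":[0.085,0.085,0.085,0.085,0.085,0.07,0.06,0.05]}' 20;  python3 -m crank '{"slide":[[0,0,0],[0,0,0],[0,0,0],[0,0,0],[0,0,0],[0,0,0],[0,0,0],[0,0,0]],"roll":[0,0,0,0,0,0,0,0],"grip":[0.045,0.043,0.04,0.038,0.038,0.038,0.038,0.038]}' 20; python3 go.py .5636 -.2336 .022 -0.57
```

```text
time_s: 6.05
position: [0.5632, -0.2333, 0.0212]
tool_rot: [[0.531, 0.847, -0.0], [0.847, -0.531, 0.0], [-0.0, -0.0, -1.0]]
ft_force: [-0.2, 0.8, -0.1]
grip_width: 0.0502
time_s: 6.85
position: [0.5636, -0.2336, 0.0218]
tool_rot: [[0.534, 0.845, 0.001], [0.845, -0.534, -0.001], [-0.0, 0.001, -1.0]]
ft_force: [1.6, -1.2, 6.1]
grip_width: 0.0416
t 6.85 pos [ 0.5636 -0.2336  0.0218] yaw -0.5638 q [-33.6164  39.8736  79.7673  -0.0021  60.2807  -1.3095] F [ 1.6242 -1.1856  6.1007] w 0.0416
slide [ 0.      0.     -0.0002] roll 0.0062 dist 0.00021372529630512134
```

```bash
python3 -m crank '{"slide":[[0,0,0],[0,0,0],[0,0,-0.03],[0,0,-0.07],[0.03,-0.02,-0.11],[0.07,-0.044,-0.12],[0.11,-0.07,-0.12],[0.15,-0.095,-0.12]],"roll":[0,0,0,0,0,0,0,0],"grip":[0.06,0.085,0.085,0.085,0.085,0.085,0.085,0.085]}' 20
python3 - <<'E'
from m import *
v,V=measure("sleeve",(.565,-.234,-.57))
p=V[0][0]
cv2.imwrite("pics/t2.png",cv2.resize(p["frame"][100:260,280:500,::-1],None,fx=3.5,fy=3.5))
E
python3 go.py .5636 -.2336 .022 -0.5638
```

```text
time_s: 7.65
position: [0.5624, -0.0539, 0.1415]
tool_rot: [[0.535, 0.845, -0.0], [0.845, -0.535, 0.0], [-0.0, -0.0, -1.0]]
ft_force: [1.1, -1.2, -1.7]
grip_width: 0.0851
sleeve top [ 0.563  -0.2334 -0.584 ] 0.09770470801750827
sleeve scene [ 0.5616 -0.2367 -0.5545] 0.05882352941176471
sleeve both [ 0.5627 -0.2347 -0.5915] 0.09949944555702608
t 7.85 pos [ 0.5628 -0.0549  0.1411] yaw -0.562 q [-17.5586  27.9141  80.0434  -0.0177  72.0978  14.6468] F [0.0809 0.0564 0.3275] w 0.0852
slide [-0.1507  0.096   0.1191] roll 0.0018 dist 0.21471961344763726
```

View pics/t2.png

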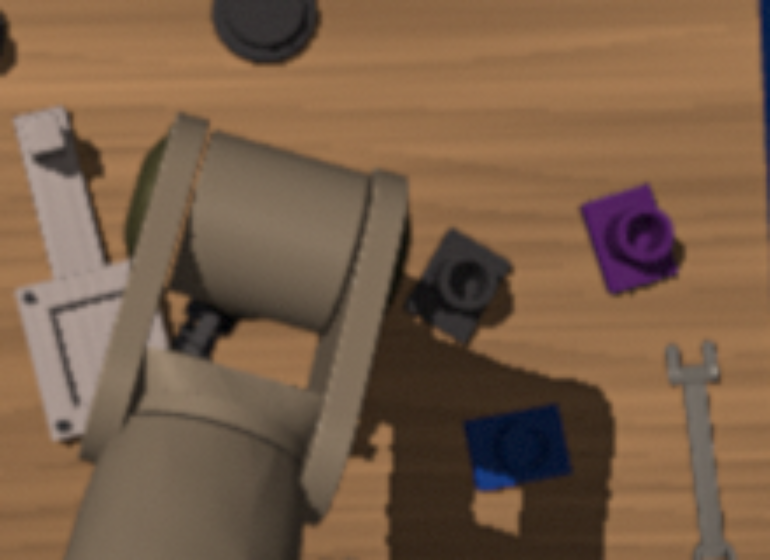

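```bash
python3 -m crank '{"slide":[[-0.04,0.026,0],[-0.08,0.052,0],[-0.12,0.077,0],[-0.151,0.096,0.02],[-0.151,0.096,0.055],[-0.151,0.096,0.09],[-0.151,0.096,0.11],[-0.151,0.096,0.12]],"roll":[0,0,0,0.008,0.008,0.008,0.008,0.008],"grip":[0.085,0.085,0.085,0.085,0.085,0.085,0.085,0.085]}' 60; python3 go.py .5636 -.2336 .021 -0.57
```

```text
time_s: 8.65
position: [0.5621, -0.2358, 0.0188]
tool_rot: [[0.543, 0.84, -0.003], [0.84, -0.543, 0.002], [-0.0, -0.004, -1.0]]
ft_force: [-0.2, -0.1, 0.3]
grip_width: 0.0853
t 8.65 pos [ 0.5621 -0.2358  0.0188] yaw -0.5742 q [-33.8669  40.1653  79.7451  -0.0124  60.3146  -0.9607] F [-0.1819 -0.1321  0.3142] w 0.0853
slide [ 0.0027  0.0001 -0.0022] roll -0.0042 dist 0.003424062230203646
```

```bash
python3 -m crank '{"slide":[[0,0,-0.001],[0,0,-0.001],[0,0,-0.001],[0,0,-0.001],[0,0,-0.001],[0,0,-0.001],[0,0,-0.001],[0,0,-0.001]],"roll":[0,0,0,0,0,0,0,0],"grip":[0.07,0.06,0.05,0.045,0.04,0.038,0.038,0.038]}' 60; python3 go.py .5636 -.2336 .021 -0.57
```

```text
time_s: 9.45
position: [0.5638, -0.2348, 0.0236]
tool_rot: [[0.541, 0.841, 0.001], [0.841, -0.541, -0.001], [-0.0, 0.002, -1.0]]
ft_force: [-1.3, 0.1, 6.5]
grip_width: 0.0407
t 9.45 pos [ 0.5638 -0.2348  0.0236] yaw -0.5718 q [-33.7005  39.7862  79.57    -0.0083  60.5512  -0.9363] F [-1.3104  0.1237  6.5112] w 0.0407
slide [ 0.0009 -0.0009  0.0026] roll -0.0018 dist 0.002871344717989861
```

```bash
python3 -m crank '{"slide":[[0,0,-0.003],[0,0,-0.008],[0,0,-0.015],[0,0,-0.025],[0,0,-0.035],[0,0,-0.045],[0,0,-0.055],[0,0,-0.06]],"roll":[0,0,0,0,0,0,0,0],"grip":[0.038,0.038,0.038,0.038,0.038,0.038,0.038,0.038]}' 60; python3 go.py .5222 .0378 .084 0.217
```

```text
time_s: 10.25
position: [0.5638, -0.2349, 0.0837]
tool_rot: [[0.541, 0.841, 0.001], [0.841, -0.541, -0.001], [-0.0, 0.002, -1.0]]
ft_force: [-0.3, 0.4, -1.5]
grip_width: 0.0403
t 10.25 pos [ 0.5638 -0.2349  0.0837] yaw -0.572 q [-33.7077  35.4818  76.3809   0.0008  68.0411  -0.935 ] F [-0.2642  0.4317 -1.5425] w 0.0403
slide [ 0.2067 -0.1826 -0.0006] roll -0.789 dist 0.27585509583327417
```

```bash
python3 -m crank '{"slide":[[0.018,-0.016,0],[0.045,-0.04,0],[0.075,-0.066,0],[0.105,-0.093,0],[0.135,-0.119,0],[0.165,-0.146,0],[0.19,-0.168,0],[0.2067,-0.1826,0]],"roll":[-0.07,-0.17,-0.28,-0.39,-0.5,-0.61,-0.71,-0.789],"grip":[0.038,0.038,0.038,0.038,0.038,0.038,0.038,0.038]}' 60; python3 go.py .5222 .0378 .084 0.217
python3 - <<'E'
from h import *
for n in("scene","top"):
    p=get_image(n);c=proj(p,[[.522,.039,.05]])[0].astype(int)
    im=p["frame"][c[1]-50:c[1]+50,c[0]-60:c[0]+60,::-1]
    cv2.imwrite(f"pics/h_{n}.png",cv2.resize(im,None,fx=6,fy=6,interpolation=cv2.INTER_CUBIC))
E
```

```text
time_s: 11.05
position: [0.5211, 0.0401, 0.0826]
tool_rot: [[-0.221, 0.975, -0.0], [0.975, 0.221, 0.0], [0.0, -0.0, -1.0]]
ft_force: [0.3, -0.5, -2.5]
grip_width: 0.0408
t 11.05 pos [0.5211 0.0401 0.0826] yaw 0.2224 q [ -8.5956  28.3544  91.2116   0.0147  60.4535 -21.3444] F [ 0.3069 -0.4764 -2.5142] w 0.0408
slide [-0.0025  0.0005 -0.0014] roll 0.0054 dist 0.0029171491315663008
```

View pics/h_scene.png

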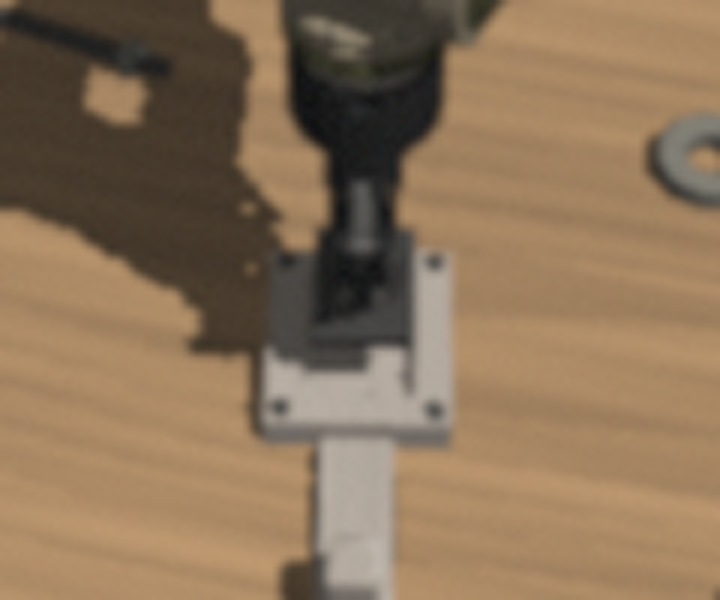

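View pics/h_top.png

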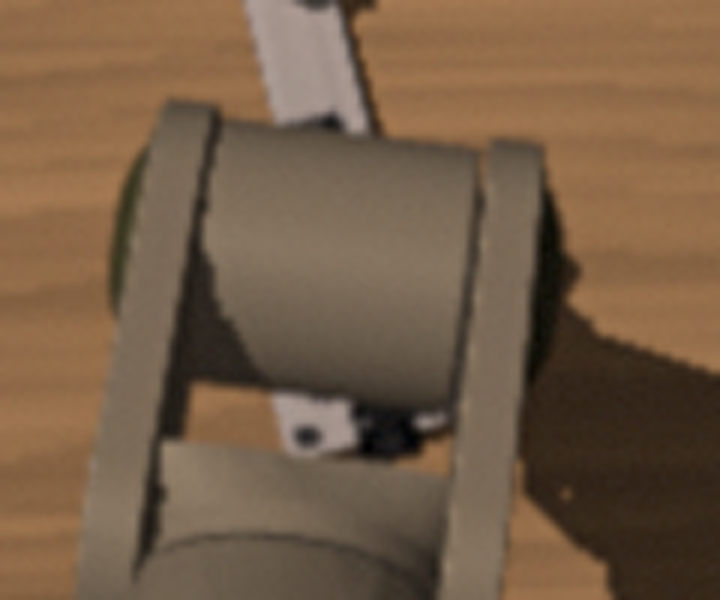

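```bash
python3 -m crank '{"slide":[[0,0,0.002],[0,0,0.006],[0,0,0.012],[0,0,0.018],[0,0,0.024],[0,0,0.028],[0,0,0.03],[0,0,0.03]],"roll":[0,0,0,0,0,0,0,0],"grip":[0.038,0.038,0.038,0.038,0.038,0.038,0.038,0.038]}' 60; python3 go.py .5222 .0378 .036 0.217
python3 - <<'E'
from h import *
n="scene"
p=get_image(n);c=proj(p,[[.522,.039,.05]])[0].astype(int)
im=p["frame"][c[1]-35:c[1]+40,c[0]-45:c[0]+45,::-1]
cv2.imwrite(f"pics/i_{n}.png",cv2.resize(im,None,fx=8,fy=8,interpolation=cv2.INTER_CUBIC))
E
```

```text
time_s: 11.95
position: [0.5218, 0.0379, 0.052]
tool_rot: [[-0.215, 0.977, -0.001], [0.977, 0.215, 0.0], [0.0, -0.0, -1.0]]
ft_force: [0.1, -0.2, -1.8]
grip_width: 0.0405
t 11.95 pos [0.5218 0.0379 0.052 ] yaw 0.2169 q [ -8.8197  30.9543  92.9549   0.0004  56.1202 -21.2499] F [ 0.102  -0.2389 -1.8096] w 0.0405
slide [-0.0002  0.0004  0.016 ] roll -0.0001 dist 0.016024990492006855
```

View pics/i_scene.png

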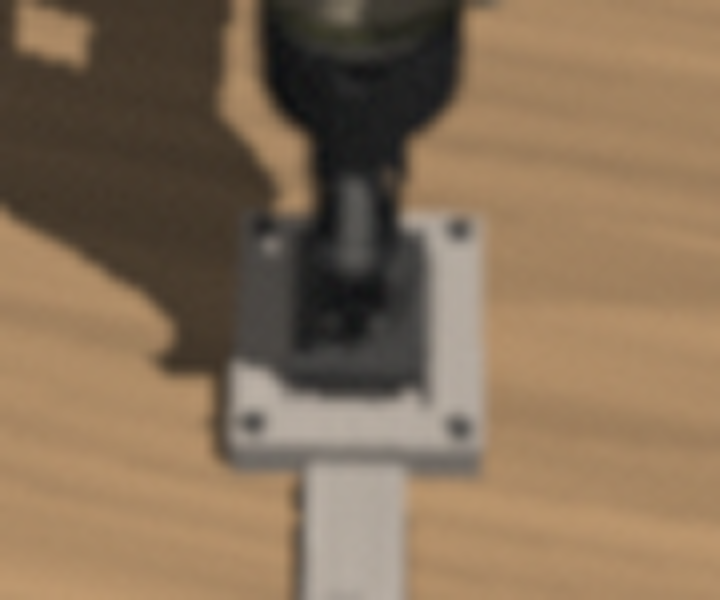

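```bash
python3 -m crank '{"slide":[[0,0,0.002],[0,0,0.004],[0,0,0.006],[0,0,0.008],[0,0,0.009],[0,0,0.01],[0,0,0.011],[0,0,0.011]],"roll":[0,0,0,0,0,0,0,0],"grip":[0.038,0.038,0.038,0.038,0.038,0.038,0.038,0.038]}' 60; python3 go.py .5222 .0378 .034 0.217
```

```text
time_s: 12.8
position: [0.5218, 0.038, 0.0412]
tool_rot: [[-0.215, 0.977, -0.0], [0.977, 0.215, 0.0], [0.0, -0.0, -1.0]]
ft_force: [0.3, 0.0, -2.2]
grip_width: 0.0406
t 12.8 pos [0.5218 0.038  0.0412] yaw 0.217 q [ -8.817   31.9026  93.5441  -0.0005  54.5661 -21.2506] F [ 0.3306  0.0195 -2.2374] w 0.0406
slide [-0.0002  0.0003  0.0072] roll 0.0 dist 0.007227340308071633
```

It is inside the pocket without contact, so I continue down to the floor.

```bash
python3 -m crank '{"slide":[[0,0,0.0015],[0,0,0.003],[0,0,0.0045],[0,0,0.0055],[0,0,0.006],[0,0,0.0065],[0,0,0.007],[0,0,0.007]],"roll":[0,0,0,0,0,0,0,0],"grip":[0.038,0.038,0.038,0.038,0.038,0.038,0.038,0.038]}' 60; python3 go.py .5222 .0378 .0336 0.217
```

```text
time_s: 13.6
position: [0.5219, 0.0379, 0.0343]
tool_rot: [[-0.215, 0.977, -0.0], [0.977, 0.215, -0.0], [-0.0, -0.0, -1.0]]
ft_force: [0.5, -0.5, -3.0]
grip_width: 0.0406
t 13.6 pos [0.5219 0.0379 0.0343] yaw 0.217 q [ -8.8187  32.5293  93.8996  -0.0032  53.5774 -21.2515] F [ 0.4787 -0.536  -3.043 ] w 0.0406
slide [-0.0002  0.0003  0.0007] roll 0.0 dist 0.0007466205184029942
```

```bash
python3 -m crank '{"slide":[[0,0,0.0005],[0,0,0.001],[0,0,0.0015],[0,0,0.0015],[0,0,0.0015],[0,0,0.0015],[0,0,0.0015],[0,0,0.0015]],"roll":[0,0,0,0,0,0,0,0],"grip":[0.038,0.038,0.038,0.038,0.038,0.038,0.038,0.038]}' 60; python3 go.py
```

```text
time_s: 14.4
position: [0.5219, 0.0379, 0.0336]
tool_rot: [[-0.215, 0.977, 0.001], [0.977, 0.215, -0.0], [-0.0, 0.001, -1.0]]
ft_force: [-3.6, 0.6, 8.3]
grip_width: 0.0405
t 14.4 pos [0.5219 0.0379 0.0336] yaw 0.2171 q [ -8.8168  32.5801  93.956   -0.0074  53.4261 -21.2505] F [-3.5998  0.6295  8.3187] w 0.0405
```

The force rose to 8 N at exactly the expected floor height, so the sleeve is home. I release and retreat.

```bash
python3 -m crank '{"slide":[[0,0,0],[0,0,0],[0,0,0],[0,0,0],[0,0,-0.01],[0,0,-0.03],[0,0,-0.06],[0,0,-0.1]],"roll":[0,0,0,0,0,0,0,0],"grip":[0.045,0.055,0.07,0.085,0.085,0.085,0.085,0.085]}' 60
 python3 -m crank '{"slide":[[0.02,0,-0.04],[0.06,0,-0.05],[0.1,0,-0.05],[0.145,0,-0.05],[0.19,0,-0.05],[0.22,0,-0.05],[0.24,0,-0.05],[0.25,0,-0.05]],"roll":[-0.14,-0.28,-0.42,-0.56,-0.7,-0.84,-0.98,-1.12],"grip":[0.085,0.085,0.085,0.085,0.085,0.085,0.085,0.085]}'
 python3 go.py
python3 - <<'E'
from m import *
v,V=measure("sleeve",(.522,.0387,.219),.01)
for i,(p,m) in enumerate(V):
    c=proj(p,[[.522,.039,.02]])[0].astype(int)
    im=p["frame"][c[1]-35:c[1]+40,c[0]-45:c[0]+45,::-1]
    cv2.imwrite(f"pics/j{i}.png",cv2.resize(im,None,fx=7,fy=7,interpolation=cv2.INTER_CUBIC))
E
```

```text
time_s: 15.2
position: [0.5211, 0.038, 0.1336]
tool_rot: [[-0.215, 0.977, -0.003], [0.977, 0.215, 0.0], [0.001, -0.002, -1.0]]
ft_force: [1.8, 0.6, 0.6]
grip_width: 0.0849
time_s: 16.0
position: [0.4672, 0.2838, 0.1835]
tool_rot: [[-0.975, 0.224, 0.0], [0.224, 0.975, 0.0], [-0.0, 0.0, -1.0]]
ft_force: [-1.1, 0.0, 0.2]
grip_width: 0.0848
t 16.0 pos [0.4672 0.2838 0.1835] yaw 1.3448 q [ 18.8591  23.7111  79.5662   0.0117  76.6911 -58.1968] F [-1.0821  0.012   0.2238] w 0.0848
sleeve top [0.5234 0.039  0.2125] 0.04965958605664488
sleeve scene [0.5159 0.0332 0.1572] 0.1358113797666306
sleeve both [0.5221 0.0372 0.2252] 0.18050246768782496
```

```bash
python3 -c "
import cv2;cv2.imwrite('pics/j.png',cv2.resize(cv2.hconcat([cv2.imread('pics/j0.png'),cv2.imread('pics/j1.png')]),(800,333)))"
```

```text
(no output)
```

View pics/j.png

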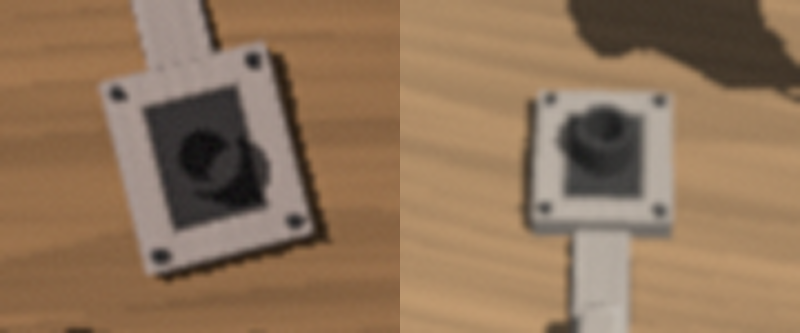

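Sleeve seated flush: it is dark and centred in the pocket in both views. Next is the lever, with bias-corrected balance at about (0.5687, 0.290) and yaw −0.219.

```bash
python3 go.py .5687 .290 .008 1.352
```

```text
t 16.2 pos [0.468  0.2818 0.1832] yaw 1.3335 q [ 18.6394  23.7035  79.6398  -0.0102  76.6402 -57.764 ] F [-0.073   0.1822 -0.0914] w 0.0849
slide [-0.0959  0.0316  0.1752] roll -0.0185 dist 0.202240474932152
```

```bash
python3 -m crank '{"slide":[[-0.03,0.01,0.02],[-0.06,0.02,0.045],[-0.085,0.028,0.07],[-0.096,0.0316,0.09],[-0.096,0.0316,0.105],[-0.096,0.0316,0.115],[-0.096,0.0316,0.12],[-0.096,0.0316,0.12]],"roll":[0,0,0,-0.0185,-0.0185,-0.0185,-0.0185,-0.0185],"grip":[0.085,0.085,0.085,0.085,0.085,0.085,0.085,0.085]}'; python3 go.py .5687 .290 .008 1.352
python3 - <<'E'
from h import *
p=get_image("scene");c=proj(p,[[.569,.29,.03]])[0].astype(int)
im=p["frame"][c[1]-50:c[1]+50,c[0]-60:c[0]+60,::-1]
cv2.imwrite(f"pics/k.png",cv2.resize(im,None,fx=6,fy=6,interpolation=cv2.INTER_CUBIC))
E
```

```text
time_s: 17.0
position: [0.5687, 0.2902, 0.0629]
tool_rot: [[-0.977, 0.215, -0.0], [0.215, 0.977, -0.0], [0.0, -0.0, -1.0]]
ft_force: [-0.3, 1.0, 0.8]
grip_width: 0.0847
t 17.0 pos [0.5687 0.2902 0.0629] yaw 1.3541 q [ 16.4347  39.2606  72.476   -0.0022  68.2823 -61.1505] F [-0.2833  0.9629  0.76  ] w 0.0847
slide [-0.0001 -0.0002  0.0549] roll 0.0021 dist 0.05487239853003511
```

View pics/k.png

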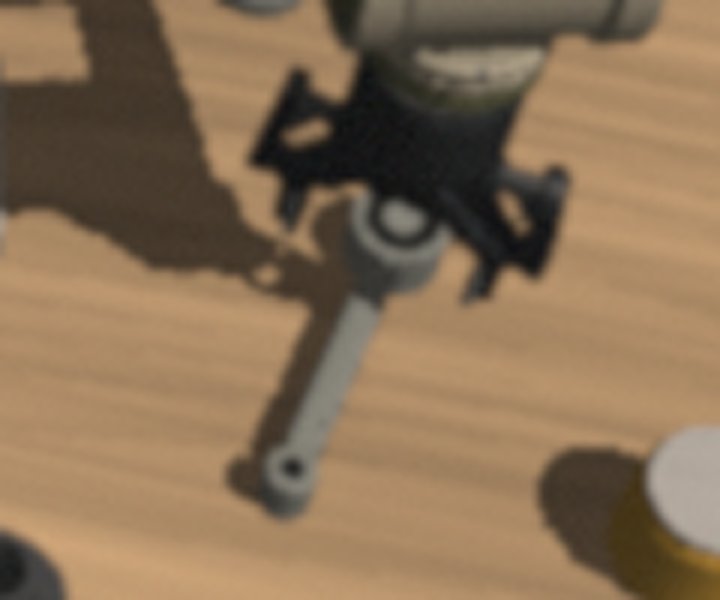

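The fingers straddle the bar on either side, with the hub at (400,220) in the crop. I descend and close.

```bash
python3 -m crank '{"slide":[[0,0,0.01],[0,0,0.025],[0,0,0.038],[0,0,0.046],[0,0,0.05],[0,0,0.052],[0,0,0.053],[0,0,0.053]],"roll":[0,0,0,0,0,0,0,0],"grip":[0.085,0.085,0.085,0.085,0.085,0.075,0.06,0.05]}' 60;python3 -m crank '{"slide":[[0,0,0],[0,0,0],[0,0,0],[0,0,0],[0,0,0],[0,0,0],[0,0,0],[0,0,0]],"roll":[0,0,0,0,0,0,0,0],"grip":[0.04,0.03,0.022,0.016,0.012,0.012,0.012,0.012]}' 100; python3 go.py .5687 .290 .008 1.352
```

```text
time_s: 17.85
position: [0.5689, 0.2907, 0.0101]
tool_rot: [[-0.977, 0.214, 0.001], [0.214, 0.977, 0.0], [-0.001, 0.0, -1.0]]
ft_force: [1.0, 0.2, 0.2]
grip_width: 0.0504
time_s: 18.65
position: [0.5689, 0.2905, 0.0103]
tool_rot: [[-0.977, 0.214, 0.0], [0.214, 0.977, -0.0], [-0.0, -0.0, -1.0]]
ft_force: [-2.3, -1.0, 5.4]
grip_width: 0.0162
t 18.65 pos [0.5689 0.2905 0.0103] yaw 1.3555 q [ 16.4557  42.9632  74.9671  -0.0183  62.0483 -61.2011] F [-2.2521 -1.0298  5.4039] w 0.0162
slide [ 0.0001 -0.0005  0.0023] roll 0.0035 dist 0.002380722972246869
```

```bash
python3 -m crank '{"slide":[[0,0,-0.003],[0,0,-0.01],[0,0,-0.02],[0,0,-0.035],[0,0,-0.05],[0,0,-0.065],[0,0,-0.075],[0,0,-0.08]],"roll":[0,0,0,0,0,0,0,0],"grip":[0.012,0.012,0.012,0.012,0.012,0.012,0.012,0.012]}' 100;python3 -m crank '{"slide":[[0,0,-0.003],[0,0,-0.01],[0,0,-0.02],[0,0,-0.027],[0,0,-0.03],[0,0,-0.03],[0,0,-0.03],[0,0,-0.03]],"roll":[0,0,0,0,0,0,0,0],"grip":[0.012,0.012,0.012,0.012,0.012,0.012,0.012,0.012]}' 100; python3 go.py
python3 - <<'E'
from h import *
for n in("scene","top"):
    p=get_image(n);c=proj(p,[[.569,.29,.12]])[0].astype(int)
    im=p["frame"][c[1]-50:c[1]+50,c[0]-60:c[0]+60,::-1]
    cv2.imwrite(f"pics/l{n}.png",cv2.resize(im,None,fx=6,fy=6,interpolation=cv2.INTER_CUBIC))
cv2.imwrite('pics/l.png',cv2.resize(cv2.hconcat([cv2.imread('pics/lscene.png'),cv2.imread('pics/ltop.png')]),(800,333)))
E
```

```text
time_s: 19.45
position: [0.569, 0.2907, 0.091]
tool_rot: [[-0.977, 0.214, 0.001], [0.214, 0.977, 0.0], [-0.001, 0.001, -1.0]]
ft_force: [0.1, -0.1, -5.6]
grip_width: 0.016
time_s: 20.25
position: [0.5685, 0.2905, 0.1194]
tool_rot: [[-0.977, 0.214, -0.001], [0.214, 0.977, -0.0], [0.001, -0.0, -1.0]]
ft_force: [0.0, 0.6, -6.5]
grip_width: 0.016
t 20.25 pos [0.5685 0.2905 0.1194] yaw 1.3555 q [ 16.4615  35.8505  68.8351   0.0006  75.366  -61.2044] F [ 0.0284  0.5803 -6.5442] w 0.016
```

View pics/l.png

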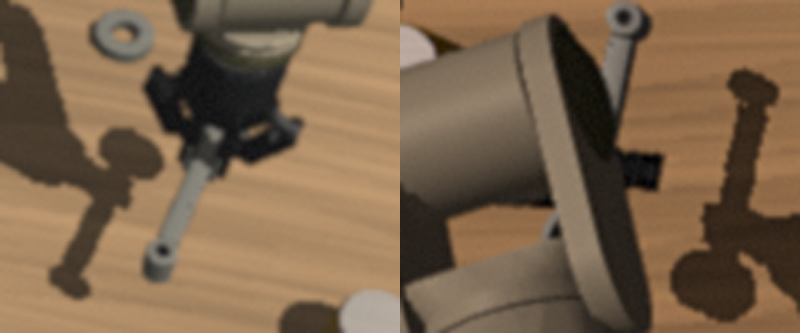

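```bash
python3 go.py .5757 .0504 .1194 1.790
```

```text
t 20.35 pos [0.5686 0.2905 0.1195] yaw 1.3555 q [ 16.4584  35.849   68.8234  -0.0005  75.3673 -61.2031] F [ 0.1494  1.4228 -6.3918] w 0.0161
slide [-0.0582 -0.2331  0.0001] roll -0.4345 dist 0.24021090485501126
```

```bash
python3 -m crank '{"slide":[[-0.001,-0.004,0],[-0.004,-0.014,0],[-0.008,-0.03,0],[-0.013,-0.05,0],[-0.019,-0.075,0],[-0.025,-0.1,0],[-0.031,-0.125,0],[-0.037,-0.15,0]],"roll":[-0.01,-0.03,-0.06,-0.1,-0.14,-0.19,-0.24,-0.29],"grip":[0.012,0.012,0.012,0.012,0.012,0.012,0.012,0.012]}' 100; python3 go.py .5757 .0504 .1194 1.790
```

```text
time_s: 21.15
position: [0.5727, 0.1349, 0.1199]
tool_rot: [[-0.997, -0.077, 0.0], [-0.077, 0.997, -0.0], [-0.0, -0.0, -1.0]]
ft_force: [0.3, -0.1, -6.8]
grip_width: 0.0158
t 21.15 pos [0.5727 0.1349 0.1199] yaw 1.648 q [  1.7328  31.2461  77.8141  -0.0062  70.9346 -92.6893] F [ 0.2711 -0.1497 -6.8168] w 0.0158
slide [ 0.0036 -0.0844  0.0005] roll -0.142 dist 0.08450782258382268
```

```bash
python3 -m crank '{"slide":[[0.001,-0.02,0],[0.0015,-0.038,0],[0.002,-0.053,0],[0.0025,-0.065,0],[0.003,-0.074,0],[0.0035,-0.08,0],[0.0036,-0.083,0],[0.0036,-0.0844,0]],"roll":[-0.04,-0.07,-0.095,-0.115,-0.13,-0.138,-0.142,-0.142],"grip":[0.012,0.012,0.012,0.012,0.012,0.012,0.012,0.012]}' 100;python3 -m crank '{"slide":[[0,0,0.002],[0,0,0.005],[0,0,0.008],[0,0,0.01],[0,0,0.0115],[0,0,0.012],[0,0,0.012],[0,0,0.012]],"roll":[0,0,0,0,0,0,0,0],"grip":[0.012,0.012,0.012,0.012,0.012,0.012,0.012,0.012]}' 100; python3 go.py .5757 .0504 .107 1.790
python3 - <<'E'
from h import *
z=.097
out=[]
for n in("scene","top"):
    p=get_image(n);K=6
    c=proj(p,[[.59,.05,.08]])[0].astype(int)
    x0,y0=c[0]-60,c[1]-50
    im=cv2.resize(p["frame"][y0:y0+100,x0:x0+120,::-1],None,fx=K,fy=K,interpolation=cv2.INTER_CUBIC)
    bx,by=((-.002,-.0031) if n=="scene" else (.0017,.0007))
    m=(cv2.resize(render("lever",p,.5757+bx,.0504+by,.219,z),None,fx=K,fy=K)>.5).astype(np.uint8)[y0*K:(y0+100)*K,x0*K:(x0+120)*K]
    cs,_=cv2.findContours(m,cv2.RETR_EXTERNAL,cv2.CHAIN_APPROX_NONE);cv2.drawContours(im,cs,-1,(0,255,0),1)
    cv2.imwrite(f"pics/n_{n}.png",im)
E
```

```text
time_s: 21.95
position: [0.5755, 0.0516, 0.1199]
tool_rot: [[-0.977, -0.215, 0.0], [-0.215, 0.977, 0.0], [-0.0, 0.0, -1.0]]
ft_force: [-0.3, 0.2, -6.3]
grip_width: 0.0161
time_s: 22.75
position: [0.5756, 0.0517, 0.1079]
tool_rot: [[-0.977, -0.215, 0.0], [-0.215, 0.977, -0.0], [-0.0, -0.0, -1.0]]
ft_force: [-0.4, -1.2, -6.8]
grip_width: 0.0161
t 22.75 pos [0.5756 0.0517 0.1079] yaw 1.7875 q [  -6.5971   31.0902   80.4516    0.0001   68.4462 -109.0106] F [-0.376  -1.1895 -6.8384] w 0.0161
slide [ 0.0002 -0.0013  0.0009] roll -0.0025 dist 0.0016118575800263802
```

View pics/n_scene.png

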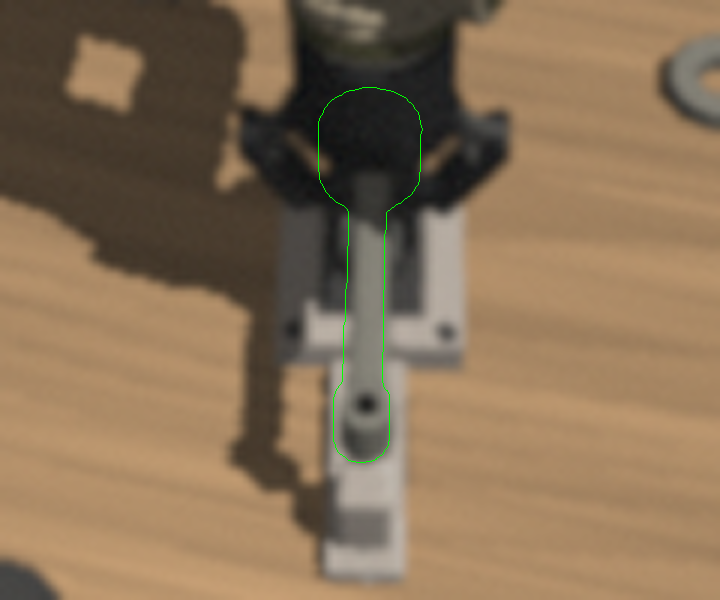

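View pics/n_top.png

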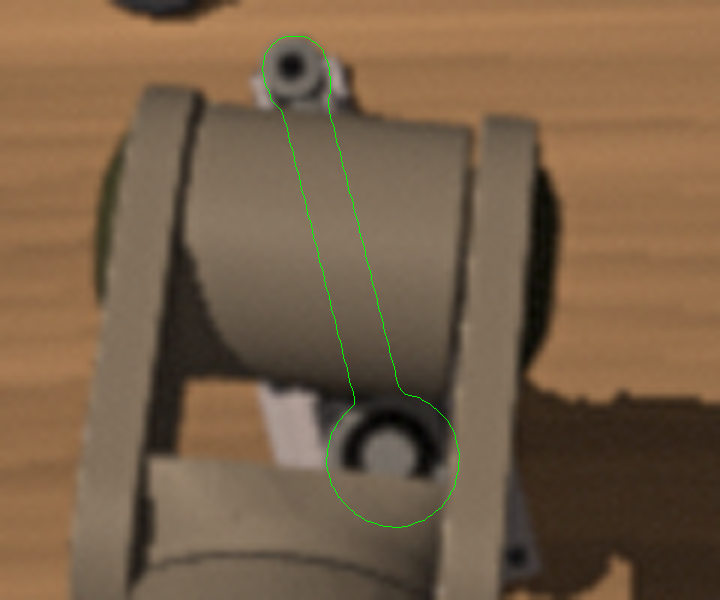

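```bash
python3 -m crank '{"slide":[[0,-0.0005,0],[0,-0.001,0],[0,-0.0015,0],[0,-0.002,0],[0,-0.002,0],[0,-0.002,0],[0,-0.002,0],[0,-0.002,0]],"roll":[0,0,0,0,0,0,0,0],"grip":[0.012,0.012,0.012,0.012,0.012,0.012,0.012,0.012]}' 100; python3 go.py .5757 .0504 .107 1.790
python3 - <<'E'
from h import *
z=.097
P={}
for n in("scene","top"):
    p=get_image(n);K=6
    c=proj(p,[[.59,.05,.08]])[0].astype(int)
    x0,y0=c[0]-60,c[1]-50;print(n,x0,y0)
    im=cv2.resize(p["frame"][y0:y0+100,x0:x0+120,::-1],None,fx=K,fy=K,interpolation=cv2.INTER_CUBIC)
    cv2.imwrite(f"pics/o_{n}.png",im)
    P[n]=(p,x0,y0)
    # dark hole centroid near predicted eye top
    e=proj(p,[[.678,.0733,z+.034]])[0]
    w=p["frame"].astype(float).mean(2);a,b=int(round(e[0])),int(round(e[1]))
    print(n,"pred",e); print(w[b-4:b+5,a-5:a+6].astype(int))
E
```

```text
time_s: 23.65
position: [0.576, 0.0498, 0.1078]
tool_rot: [[-0.977, -0.215, 0.0], [-0.215, 0.977, 0.0], [-0.0, -0.0, -1.0]]
ft_force: [0.3, 0.3, -5.6]
grip_width: 0.0159
t 23.65 pos [0.576  0.0498 0.1078] yaw 1.7876 q [  -6.7858   31.1168   80.4184    0.0005   68.4628 -109.2058] F [ 0.3272  0.2916 -5.5822] w 0.0159
slide [0.0002 0.0007 0.0008] roll -0.0024 dist 0.0010778997762133943
scene 263 164
scene pred [323.7128 231.1344]
[[155 134 117 120 125 126 131 140 155 168 168]
 [154 134 118 116 119 121 128 139 156 167 169]
 [149 130 109  94  92 103 120 138 154 166 167]
 [133 118  88  59  51  74 109 132 145 160 165]
 [124 113  81  46  29  59 101 127 141 156 165]
 [120 118  98  71  62  78 110 128 137 155 164]
 [109 117 117 111 107 113 123 127 132 154 165]
 [ 88 102 114 122 122 124 124 118 127 152 166]
 [ 71  76  89  98 104 106 105 106 122 152 165]]
top 242 121
top pred [290.9506 132.6625]
[[124 119 110  98  79  72  82  97 102 101 108]
 [120 116 108  73  42  35  46  74  99  98 101]
 [115 116 105  58  22  21  25  60  99  97  96]
 [122 117 102  60  26  19  25  65 101 101  92]
 [129 117 107  80  56  45  51  80 102  95  82]
 [125 110 109 107  94  81  86 102 105  88  70]
 [134 104  99 110 109 104 104 104  92  62  62]
 [141 117  83  88  96  99  95  87  70  54  55]
 [148 137  83  54  66  78  75  72  77  82  76]]
```

View pics/o_top.png

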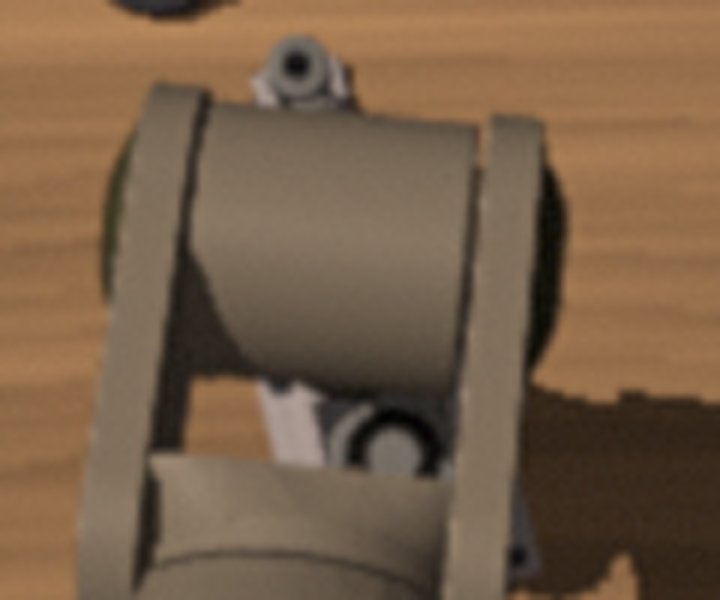

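View pics/o_scene.png

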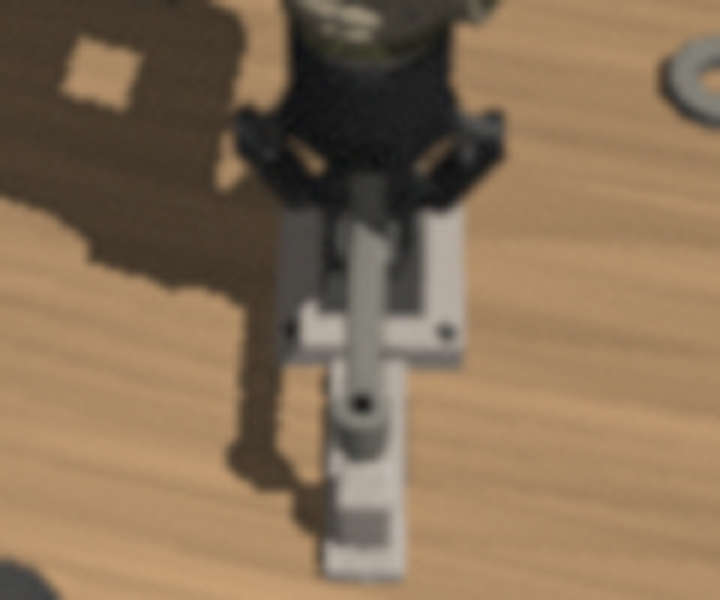

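```bash
python3 - <<'E'
from h import *
ps=get_image("scene");pt=get_image("top")
B={0:np.array([.002,.0031,0]),1:np.array([-.0017,-.0007,0])}
for zz in(.12,.126,.131,.136,.142):
    a=ray(ps,(323.0,230.8),zz)+B[0];b=ray(pt,(290.95,131.4),zz)+B[1]
    print(zz,a,b,np.linalg.norm(a-b))
print("hub",ray(pt,(307.4,195.6),.133)+B[1])
E
```

```text
0.12 [0.6729 0.0726 0.12  ] [0.6815 0.0731 0.12  ] 0.008635318183013774
0.126 [0.6765 0.0735 0.126 ] [0.6803 0.0728 0.126 ] 0.0039249023434991025
0.131 [0.6794 0.0742 0.131 ] [0.6793 0.0725 0.131 ] 0.001698408088864034
0.136 [0.6824 0.075  0.136 ] [0.6783 0.0723 0.136 ] 0.004878869425685892
0.142 [0.686  0.0758 0.142 ] [0.6771 0.0719 0.142 ] 0.009646006362689351
hub [0.5252 0.0374 0.133 ]
```

The eye triangulates to (0.679, 0.0733, 0.131) against an expected (0.678, 0.073, 0.131), so the lever is level and in place. I hold briefly and hand in.

```bash
python3 -m crank '{"slide":[[0,0,0],[0,0,0],[0,0,0],[0,0,0],[0,0,0],[0,0,0],[0,0,0],[0,0,0]],"roll":[0,0,0,0,0,0,0,0],"grip":[0.012,0.012,0.012,0.012,0.012,0.012,0.012,0.012]}' 100; python3 go.py; python3 -c "
from rig import close_job;print(close_job())"
```

```text
time_s: 24.65
position: [0.576, 0.0497, 0.1078]
tool_rot: [[-0.977, -0.215, 0.0], [-0.215, 0.977, -0.0], [-0.0, -0.0, -1.0]]
ft_force: [0.5, -0.8, -7.2]
grip_width: 0.0159
t 24.65 pos [0.576  0.0497 0.1078] yaw 1.7875 q [  -6.7903   31.1169   80.4174   -0.0006   68.4636 -109.2059] F [ 0.5042 -0.7632 -7.2037] w 0.0159
the job is handed in; nothing more can be done
None
```

I seated the dark rectangular-foot sleeve in the pocket and let go of it. The lever is gripped at its balance point and held level over the fixture. I handed the job in at 24.65 s, still holding the lever.

**Sleeve:** the force rose to 8 N at the expected floor height. Both pictures taken after release show the foot flush and centred in the pocket. The top-camera fit, corrected for its offset, puts the sleeve within about 1 mm of where the pocket should be.

**Lever:**
- The eye's hole, found in both cameras, lies at (0.679, 0.073, 0.131) m. The post axis is at about (0.678, 0.073), and the height fits a level lever.
- The hub underside is at about z = 0.097 m, roughly 41 mm above the sleeve's rim.
- The arm was still in the last reading, with 7 N of weight on the wrist.

**Checks that disagreed:**
- The two cameras differed by a common 4 mm or so. I corrected this by centring the gripper on the sleeve's tube.
- The scene-camera fit of the seated sleeve was off by about 8 mm, with a poor mask. I discounted it.
- The direct hub estimate was about 3 mm from its target, because the arm hid part of the hub. That is within the 12 mm tolerance.

I did not check the bystanders' positions again at the end. No move was aimed near them.

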